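# Seat a bevelled block in the drilling jig and hold it

## Task

Pluck the aluminium block with one bevelled long edge from the pocket tray and set it down, without dropping it, upright on the steel bed of the jig, with the bevel facing away from the fence. Bring it flush against the fence with its end up against the stop block, then press it firmly into the fence and down onto the bed at once with one diagonal push, as if it were about to be drilled, and finish the program while still holding that push. Leave the other parts and tools where they are.

Things in the scene. Friction and masses are not known exactly. Their poses are not given: they have to be found in the camera images.
- workpiece: Aluminium block, 36 mm long (x), 32 wide (y), 36 high (z), 0.1 kg, with a 14 by 14 mm 45 degree bevel along the top edge of its -y side (upright face there 22 mm high). The flat ends (+x, -x) suit a grasp. Origin: centre of underside, z up. Starts in any of the tray's pockets, its x along the tray's x, bevel to the tray's -y end, 26 mm standing above the tray.
- bevel (a point): Middle of the block's bevelled face, at (0, -9, 29) mm in the block's frame, axes as the block's. The bevel looks along the block's -y and up, equally.
- tray: Fixed grey pocket tray, 72 (x) by 212 (y) by 16 mm high, origin at the centre of its underside. Four pockets in a row along y, centres at y = -76.5, -25.5, 25.5 and 76.5 mm, each 41 (x) by 37 mm (y), floor 6 mm above the bench. It stands on the left or right half of the bench.
- corner (a point): Point of the fixed jig where bed top, fence's inner face and stop block's inner face meet, 16 mm above the bench. x runs along the fence away from the stop, y into the fence, z up; the free room is x > 0, y < 0. A block seated squarely, bevel away from the fence, has its origin at (18, -16, 0) mm, axes parallel to these. The jig stands on the left or right half of the bench.
- bed: Ground, lightly oiled (slippery, friction about 0.25) steel plate, 170 mm (x, along the fence) by 105 mm (y) by 12 mm, on a 4 mm board of 190 by 125 mm lying on the bench. Origin: centre of its underside; its top is 16 mm above the bench.
- fence: Dark steel bar along the bed's +y side, 166 mm long (x), 16 mm thick (y), 24 mm high (z) above the bed (so lower than the block), also slippery. Origin: centre of its underside, at the height of the bed's top; its inner face is 8 mm to -y of that.
- stop: Dark steel block at the -x end of the bed, against the fence, 22 mm (x) by 34 mm (y) by 24 mm high. Origin: centre of its underside, on the bed's top; its inner face is 11 mm to +x of that.
- plain_block: Plain rectangular aluminium block without bevel, 36 by 32 by 30 mm high, in another pocket; leave it. Origin: centre of its underside.
- round_bush: Round stepped aluminium bush, 32 mm diameter, 32 mm high, in another pocket; leave it. Origin: centre of its underside.
- step_block: Aluminium block 36 by 32 by 30 mm high with a step on both ends (upper half 16 mm long), in another pocket; leave it. Origin: centre of its underside.
- brass_fitting: Small brass fitting, 28 mm diameter, 34 mm high, standing on the bench between tray and jig. Origin: centre of its underside.
- screwdriver: Screwdriver lying between tray and jig. Origin: under its middle.
- gearmotor: Gearmotor standing upright between tray and jig, at the far end, 40 mm diameter, 68 mm high. Origin: centre of its underside.
Things that resemble listed ones, but are neither listed nor needed, are in the scene too. Leave any green or turquoise look-alike of the workpiece alone.

How it is judged (in metres and radians):
On the way, in this order (a step that is already met when the one before it is completed fails the run):
1. the bevelled block is lifted clear of the tray in the fingers (height (world z) of workpiece above 0.035 m and contact force between workpiece and the fingers above 0.5 N), for 0.2 s.
2. the block stands upright on the jig's bed (z of workpiece in the frame of corner between -0.003 and 0.003 m and angle between workpiece's own z axis and vertical below 0.1 rad and contact force between workpiece and bed above 0.2 N), for 0.1 s.
At the end, for the whole second after the job is handed in: The block stands upright and square (3 degrees) on the bed with its bevel away from the fence, within 2.5 mm of the fence face and 3.5 mm of the stop, at rest, while the fingers still push it (over 3 N) and it presses on the fence with over 3 N and on the bed with over 4 N (x of workpiece in the frame of corner below 0.0215 m and y of workpiece in the frame of corner above -0.0185 m and z of workpiece in the frame of corner between -0.003 and 0.003 m and angle between workpiece's own z axis and vertical below 0.06 rad and angle between the x axis of workpiece and the x axis of corner, either way round below 0.06 rad and y of bevel in the frame of corner below -0.019 m and contact force between workpiece and the fingers above 3 N and contact force between workpiece and fence above 3 N and contact force between workpiece and bed above 4 N and linear speed of workpiece below 0.01 m/s); the arm keeps its last pose, push and grip.
It fails at once if another part of the tray disturbed (moved over 25 mm) (distance of any of plain_block, round_bush, step_block from where it was at the start of the episode above 0.025 m).
It fails at once if a tool or other thing on the bench disturbed (moved over 25 mm) (distance of any of brass_fitting, screwdriver, gearmotor from where it was at the start of the episode above 0.025 m).
It fails at once if block dropped (falling free more than 12 mm above the bed) (z of workpiece in the frame of corner above 0.012 m and contact force between workpiece and anything else below 0.02 N).
It also fails if it takes over 61 s, if anything falls off the work surface, if the arm or the gripper's body presses on something with over 40 N, if the wrist force passes 120 N, or if a joint passes its speed limit or range.

## Robot

A 6-joint arm with a two-finger parallel gripper is mounted at the origin on the work surface. World frame = base frame: x ahead of the robot, y to its left, z up, the work surface at z = 0. Lengths are in m, angles in degrees, forces in N, time in s.
With the tool pointing down it reaches from about 0.35 to 0.975 m from the base axis. Payload 17.4 kg.
Tool frame: the origin (TCP) lies on the mounting face of the last link; the fingertips stand 173 mm ahead of it and the grasp point (between the pads) lies 155 mm ahead of it; z points along the fingers, y is the direction in which the jaws open and shut (so a half turn about z gives the same grasp; the last joint's range is limited). The gripper opens to 85 mm and grips with 20 to 120 N. Pads are 22 mm wide; open, the fingers measure 114 mm over their backs; the gripper's body (76 mm by 85 mm) begins 54 mm behind the grasp point. The pads swing forward as they close: fully open they stand 13 mm farther back than shut.
Start: joints at [63.094, 6.646, 82.598, -0, 90.757, -2.166], TCP at [0.283, 0.613, 0.405] pointing down, gripper open.
Joint ranges: [-162.19, 162.19], [-47.58, 125.68], [4.15, 143.07], [-65.23, 245.23], [0.69, 171.88], [-170.13, 170.13]. Speed limits (degrees/s): [108.29, 108.29, 127.2, 180, 180, 180].

## Interface

Orientations are given as a 3x3 rotation matrix whose columns are the frame's x, y, z axes.
In Python, from rig import arm, get_image, get_calibration, job gives the robot as it stands.
- The arm moves only by the tool carry_out, never from a script. Its argument "moves" is a list of rows, each a list of 3 entries, a list of its own where there are three numbers: the finger opening in m, from 0 to 0.0854, then the shift along the tool's x, y, z in m, then the turn, a rotation vector about the tool's x, y, z in degrees. In form: [[fingers, [dx, dy, dz], [wx, wy, wz]], ...]. A call has 1 to 20 rows; each row is the pose to reach, as a shift and turn from the pose commanded when the call began, along the tool's axes at that moment; what a row does not reach only later rows make up. A row lasts 1/12 s, in which the tool goes at most 41.7 mm and 7.16 degrees, less where a joint would pass 70% of its speed; a pose out of reach is approached as far as the arm can. A call with a gripper value outside its range is refused whole. The fingers move at their own pace and stop on an object; "force" is the grip in N (left out, the last holds). Time passes only in rows, so rows that repeat a pose let the fingers close. It gives the time, the measured TCP pose, the force and the opening at its end, in the units of the state.
- arm.get_state(): the state, without advancing time (a new reading comes with each control period).
- get_image(name): name is "scene" or "top" or "wrist"; returns the picture (400x640x3 uint8, red, green, blue); there is no depth.
- get_calibration(name): a dict with "intrinsics" (3x3 intrinsics, pixels), "position" and "attitude" of the camera in the world; the wrist camera has in their place "mount" (4x4, takes a point from camera to tool coordinates, whose origin is the TCP and whose axes are the flange's). Camera axes: x right, y up, looking along -z (the intrinsics and any distortion apply to the point x, -y, -z); pixel columns grow to the right and rows downward; lengths in m; the calibration is good to about 2 mm. A picture is of the moment at which its call begins: read the wrist's pose just before it. get_calibration takes no time and is no camera call.
- job.sign_off(): hands the job in, once; it reports no verdict.
The state is a dict: "time": time; "joints": joint angles; "qd": joint speeds; "joint_torque": joint torques, N m; "tool_pos": TCP position; "tool_rot": TCP orientation; "wrist_force": force on the tool from outside, world axes, zero at the start; "ft_torque": the same for the moment, N m; "grip_width": opening from 0.0 (shut) to 1.0 (fully open).
Only numpy, scipy, OpenCV 4.12 (cv2) and the standard library are available. Lean on these libraries where they do the work, as an engineer would, in place of code of your own. Each camera call takes 0.05 s, during which the arm holds its last target. There are 200 camera calls.

## Working session

There is one attempt and no reset: what is moved stays moved. The work goes in short steps, Python scripts to look and compute and a tool call to move; the robot and the scene stay as the last step left them, time stands still between calls to the robot, and variables do not carry over. Pictures are saved under pics/ and viewed, about 8 in all and at most 12, crops included, and the job is handed in when it is done.

Besides the shell and the picture viewer there is one more tool, called after "Request:" as name([rows], argument=value, ...), one row to a line, values as JSON. carry_out: Moves the arm, as the interface text tells. Its arguments: {"type":"object","properties":{"moves":{"type":"array"},"force":{"type":"number"}},"required":["moves"]}

```bash
mkdir -p pics
python3 - <<'E'
from rig import arm,get_image,get_calibration
import cv2
for n in("scene","top"):
    im=get_image(n); cv2.imwrite(f"pics/{n}0.png",im[:,:,::-1])
for n in("scene","top","wrist"):print(n,get_calibration(n))
print(arm.get_state())
E
```

```text
scene {'intrinsics': array([[478.78132913,   0.        , 318.84516103],
       [  0.        , 478.78132913, 204.11123494],
       [  0.        ,   0.        ,   1.        ]]), 'position': array([ 1.06188491, -0.08076229,  0.72233834]), 'attitude': array([[ 0.15739248, -0.78448145,  0.59984703],
       [ 0.98741518,  0.11550823, -0.10802364],
       [ 0.01545527,  0.60930018,  0.79278902]])}
top {'intrinsics': array([[368.13607022,   0.        , 324.6156807 ],
       [  0.        , 368.13607022, 200.23982812],
       [  0.        ,   0.        ,   1.        ]]), 'position': array([ 0.43087131, -0.00375841,  0.85117158]), 'attitude': array([[ 0.02485045,  0.98620011, -0.16368199],
       [-0.99968636,  0.02502334, -0.00100584],
       [ 0.00310391,  0.16365565,  0.98651264]])}
wrist {'intrinsics': array([[320.43719378,   0.        , 319.44063158],
       [  0.        , 320.43719378, 201.29349864],
       [  0.        ,   0.        ,   1.        ]]), 'mount': array([[ 7.35723489e-04,  9.50814519e-01,  3.09759920e-01,
         7.95138362e-02],
       [ 9.99999644e-01, -5.71916032e-04, -6
[... 294 characters left out ...]
  5.12920621e-04,
        9.07541961e+01, -2.16515996e+00]), 'qd': array([-0.01812884, -0.0673068 , -0.07655728, -0.05189747,  0.05662858,
        0.01676241]), 'joint_torque': array([ 2.46854230e-03, -7.33665562e+01, -6.33793831e+01,  6.18231439e-07,
        5.34196981e-03,  8.02628279e-05]), 'tool_pos': array([0.2825131 , 0.6130529 , 0.40405551]), 'tool_rot': array([[-9.08204873e-01,  4.18525636e-01, -4.48090458e-04],
       [ 4.18525874e-01,  9.08204464e-01, -8.63197529e-04],
       [ 4.56874591e-05, -9.71497653e-04, -9.99999527e-01]]), 'wrist_force': array([0.11180542, 0.54896778, 0.59140981]), 'ft_torque': array([-0.00299862,  0.05150418,  0.00059622]), 'grip_width': 0.9993687021685267}
```

View pics/top0.png

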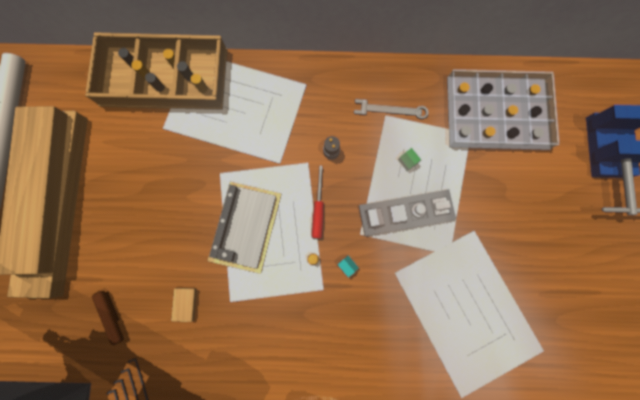

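View pics/scene0.png

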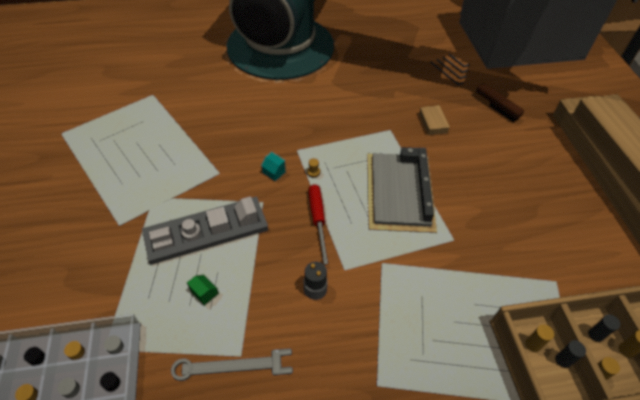

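The top view shows the tray at about (408,213), on the right. The jig is at about (245,227), on the left, with the fence on its left side and the stop at the robot end. I'll enlarge both.

Run:
```python
import cv2,numpy as np
t=cv2.imread("pics/top0.png");s=cv2.imread("pics/scene0.png")
f=lambda a,x,y,w,h:cv2.resize(a[y:y+h,x:x+w],(400,300),interpolation=cv2.INTER_CUBIC)
# each crop w:h=4:3
cv2.imwrite("pics/c1.png",np.vstack([np.hstack([f(t,352,173,112,84),f(t,190,174,112,84)]),np.hstack([f(s,136,180,136,102),f(s,350,138,100,75+22)])]))
```

```text
(no output)
```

View pics/c1.png

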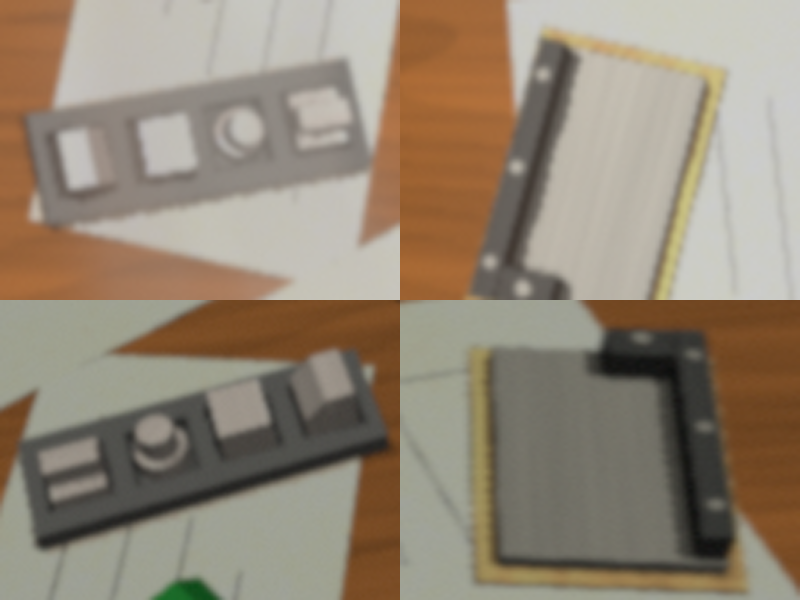

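The bevelled block is in the leftmost pocket (world +y end), with its bevel facing world -y. The fence is on the jig's +y side. So the block needs only a small turn to match the jig.

```bash
cat > h.py <<'E'
import numpy as np,cv2
from rig import arm,get_image,get_calibration
def cam(n,st=None):
    c=get_calibration(n);K=c["intrinsics"]
    if n=="wrist":
        T=np.eye(4);T[:3,:3]=st["tool_rot"];T[:3,3]=st["tool_pos"];M=T@c["mount"];return K,M[:3,:3],M[:3,3]
    return K,c["attitude"],c["position"]
def ray(C,px,z):
    K,R,p=C;d=np.linalg.inv(K)@[px[0],px[1],1.];d=R@(d*[1,-1,-1]);return p+d*(z-p[2])/d[2]
def proj(C,X):
    K,R,p=C;q=R.T@(np.array(X)-p)*[1,-1,-1];q=K@q;return q[:2]/q[2]
E
python3 - <<'E'
from h import *
C=cam("top")
k=112/400
tr=[(25,115),(345,60),(370,160),(45,225)]
P=np.array([ray(C,(352+x*k,173+y*k),.016)for x,y in tr]);print(P.round(4),P.mean(0));print([np.linalg.norm(P[i]-P[i-1])for i in range(4)])
# block top face
print("blk",ray(C,(352+74*k,173+158*k),.042))
je=[(545-400,30),(725-400,72)]
print("jig board far corners",[ray(C,(190+x*k,174+y*k),.004).round(4)for x,y in je])
for p in[(211,260),(262,271),(242,183),(279,194)]:print(p,ray(C,p,.004).round(4))
print("inner corner approx",ray(C,(190+(515-400)*k,174+268*k),.016))
E
```

```text
[[ 0.5599 -0.0821  0.016 ]
 [ 0.6012 -0.289   0.016 ]
 [ 0.5364 -0.303   0.016 ]
 [ 0.4897 -0.0954  0.016 ]] [ 0.54679484 -0.19238037  0.016     ]
[np.float64(0.07146800662691619), np.float64(0.21097304637217004), np.float64(0.06630132109927037), np.float64(0.21275555138265922)]
blk [ 0.52972083 -0.1102555   0.042     ]
jig board far corners [array([0.6083, 0.219 , 0.004 ]), array([0.5833, 0.0994, 0.004 ])]
(211, 260) [0.4275 0.2514 0.004 ]
(262, 271) [0.4058 0.1345 0.004 ]
(242, 183) [0.6076 0.1922 0.004 ]
(279, 194) [0.5835 0.1041 0.004 ]
inner corner approx [0.45242183 0.22451316 0.016     ]
```

```bash
cat >> h.py <<'E'
from scipy.spatial.transform import Rotation as Ro
def down(yaw,tilt=0): # tool y along world yaw, tool z down; tilt about tool y
    c,s=np.cos(np.radians(yaw)),np.sin(np.radians(yaw))
    return np.array([[-s,c,0],[c,s,0],[0,0,-1.]]).T@Ro.from_euler("y",tilt,degrees=True).as_matrix()
def rel(p,R,st=None):
    st=st or arm.get_state();A=st["tool_rot"]
    return (A.T@(np.array(p)-st["tool_pos"])).round(4),Ro.from_matrix(A.T@R).as_rotvec(degrees=True).round(2)
E
python3 - <<'E'
from h import *
print(rel([.53,-.13,.36],down(11.5)))
E
```

```text
(array([-0.5358, -0.5712,  0.0446]), array([-5.000e-02,  2.000e-02,  5.376e+01]))
```

Request:
carry_out([
  [0.085,[-0.536,-0.571,0.045],[0,0,53.8]],
  [0.085,[-0.536,-0.571,0.045],[0,0,53.8]],
  [0.085,[-0.536,-0.571,0.045],[0,0,53.8]],
  [0.085,[-0.536,-0.571,0.045],[0,0,53.8]],
  [0.085,[-0.536,-0.571,0.045],[0,0,53.8]],
  [0.085,[-0.536,-0.571,0.045],[0,0,53.8]],
  [0.085,[-0.536,-0.571,0.045],[0,0,53.8]],
  [0.085,[-0.536,-0.571,0.045],[0,0,53.8]],
  [0.085,[-0.536,-0.571,0.045],[0,0,53.8]],
  [0.085,[-0.536,-0.571,0.045],[0,0,53.8]],
  [0.085,[-0.536,-0.571,0.045],[0,0,53.8]],
  [0.085,[-0.536,-0.571,0.045],[0,0,53.8]],
  [0.085,[-0.536,-0.571,0.045],[0,0,53.8]],
  [0.085,[-0.536,-0.571,0.045],[0,0,53.8]],
  [0.085,[-0.536,-0.571,0.045],[0,0,53.8]],
  [0.085,[-0.536,-0.571,0.045],[0,0,53.8]],
  [0.085,[-0.536,-0.571,0.045],[0,0,53.8]],
  [0.085,[-0.536,-0.571,0.045],[0,0,53.8]],
  [0.085,[-0.536,-0.571,0.045],[0,0,53.8]],
  [0.085,[-0.536,-0.571,0.045],[0,0,53.8]],
])

```text
time: 1.77
tool_pos: [0.5312, -0.1345, 0.3584]
tool_rot: [[-0.195, 0.981, -0.002], [0.981, 0.195, -0.001], [-0.0, -0.002, -1.0]]
wrist_force: [0.4, 0.3, 0.0]
grip_width: 0.998
```

Run:
```python
from h import *
import pickle
get_image("wrist")
for _ in range(8): get_image("top")
st=arm.get_state();im=get_image("wrist");pickle.dump(st,open("w1.pkl","wb"))
cv2.imwrite("pics/w1.png",im[:,:,::-1]);print(st["time"],st["tool_pos"],st["tool_rot"].round(4),st["joints"])
print(rel([.53,-.13,.36],down(11.5),st))
```

```text
2.2167 [ 0.53022181 -0.12901952  0.36001222] [[-1.999e-01  9.798e-01  5.000e-04]
 [ 9.798e-01  1.999e-01 -1.000e-04]
 [-2.000e-04  5.000e-04 -1.000e+00]] [-1.63545683e+01 -8.73366910e+00  1.01911148e+02  5.68809801e-04
  8.67908362e+01 -2.78867808e+01]
(array([-0.0009, -0.0004,  0.    ]), array([0.03, 0.01, 0.03]))
```

View pics/w1.png

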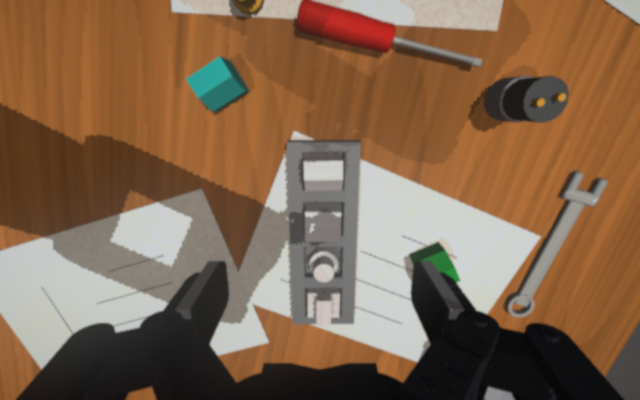

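The wrist view shows the bevelled block's top face at about (323,172) in the topmost pocket, with its bevel below it. The tray runs from row 141 to row 323. Next I'll measure the tray edges and the top face.

```bash
python3 - <<'E'
from h import *
import pickle
st=pickle.load(open("w1.pkl","rb"));C=cam("wrist",st)
im=cv2.imread("pics/w1.png");g=cv2.cvtColor(im,6);hsv=cv2.cvtColor(im,40)
# bright top face
m=((g>np.percentile(g[158:192,305:343],50))*255).astype(np.uint8)
print(g[150:200:3,323], g[172,296:352:2])
# tray mask: gray low-sat mid-value
t=((hsv[:,:,1]<45)&(g>60)&(g<150)).astype(np.uint8)
t[:,:285]=0;t[:,362:]=0;t[:138]=0;t[326:]=0
t=cv2.morphologyEx(t,cv2.MORPH_OPEN,np.ones((3,3)))
c=max(cv2.findContours(t,0,2)[0],key=cv2.contourArea)
b=cv2.approxPolyDP(cv2.convexHull(c),6,True)[:,0];print(b)
P=np.array([ray(C,p,.016) for p in b]);print(P.round(4))
E
python3 -c "
import cv2;im=cv2.imread('pics/w1.png');cv2.imwrite('pics/w1c.png',cv2.resize(im[130:335,275:375],None,fx=2.9,fy=2.9,interpolation=2))"
```

```text
[103  83  86  98 197 205 204 208 207 205 171 141 143 141 121 119 120] [122 113  81  84 183 208 207 207 208 207 207 208 208 208 208 207 207 208
 207 207 207 206 206 180  93 113 125 124]
[[291 140]
 [359 142]
 [351 323]
 [291 316]]
[[ 0.496  -0.0944  0.016 ]
 [ 0.5609 -0.0831  0.016 ]
 [ 0.6018 -0.2895  0.016 ]
 [ 0.5312 -0.2939  0.016 ]]
```

View pics/w1c.png

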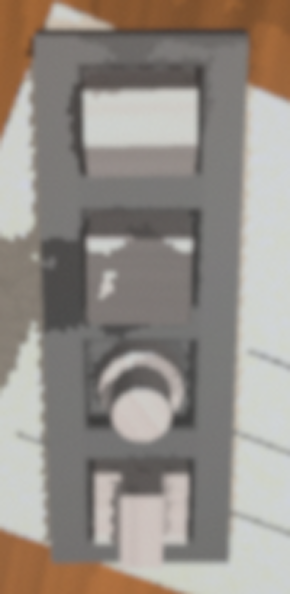

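Run:
```python
from h import *
import pickle
st=pickle.load(open("w1.pkl","rb"));C=cam("wrist",st)
P=[ray(C,p,.016) for p in[(287.3,140.5),(360.5,141.5),(353.8,323),(293,323)]]
P=np.array(P);print(P.round(4),P.mean(0).round(4),[np.linalg.norm(P[i]-P[i-1]).round(4) for i in range(4)])
yaw=np.degrees(np.arctan2(*(P[[0,1]].mean(0)-P[[2,3]].mean(0))[[0,1]]*[-1,1]));print("yaw",yaw)
im=cv2.imread("pics/w1.png");g=cv2.cvtColor(im,6);m=(g[155:188,300:346]>174).astype(np.uint8)
c=max(cv2.findContours(m,0,2)[0],key=cv2.contourArea);r=cv2.minAreaRect(c);b=cv2.boxPoints(r)+[300,155];print(r,b)
Q=np.array([ray(C,p,.042)for p in b]);print(Q.round(4),[np.linalg.norm(Q[i]-Q[i-1]).round(4) for i in range(4)],Q.mean(0))
a=np.radians(yaw);R=np.array([[np.cos(a),-np.sin(a)],[np.sin(a),np.cos(a)]])
print("block from tray",P.mean(0)[:2]+R@[0,.0765],"from face",Q.mean(0)[:2]+R@[0,-.007])
```

```text
[[ 0.4926 -0.0956  0.016 ]
 [ 0.5622 -0.0823  0.016 ]
 [ 0.605  -0.2888  0.016 ]
 [ 0.5352 -0.3031  0.016 ]] [ 0.5487 -0.1924  0.016 ] [np.float64(0.2118), np.float64(0.0708), np.float64(0.2109), np.float64(0.0712)]
yaw 11.657808346625487
((23.041593551635742, 15.498266220092773), (18.567222595214844, 38.59151077270508), 87.61405944824219) [[303.37608624 162.0259943 ]
 [341.93413544 160.41941166]
 [342.70709991 178.97053909]
 [304.14905167 180.57712173]]
[[ 0.512  -0.1079  0.042 ]
 [ 0.5458 -0.0995  0.042 ]
 [ 0.5504 -0.1162  0.042 ]
 [ 0.5159 -0.1248  0.042 ]] [np.float64(0.0173), np.float64(0.0349), np.float64(0.0173), np.float64(0.0356)] [ 0.53101117 -0.11208677  0.042     ]
block from tray [ 0.53326651 -0.11751538] from face [ 0.53242564 -0.11894237]
```

The tray size (71 x 211 mm) and block size (35 mm) match what was given, and the two block estimates agree within 2 mm. Grasping next.

Run:
```python
from h import *
print(rel([.5328,-.1165,.193],down(12)))
```

```text
(array([0.0119, 0.005 , 0.167 ]), array([ 0.03,  0.01, -0.48]))
```

Request:
carry_out([
  [0.085,[0.012,0.005,0.04],[0,0,-0.5]],
  [0.085,[0.012,0.005,0.08],[0,0,-0.5]],
  [0.085,[0.012,0.005,0.12],[0,0,-0.5]],
  [0.085,[0.012,0.005,0.145],[0,0,-0.5]],
  [0.085,[0.012,0.005,0.16],[0,0,-0.5]],
  [0.085,[0.012,0.005,0.166],[0,0,-0.5]],
  [0.085,[0.012,0.005,0.166],[0,0,-0.5]],
  [0.085,[0.012,0.005,0.166],[0,0,-0.5]],
  [0.06,[0.012,0.005,0.166],[0,0,-0.5]],
  [0.05,[0.012,0.005,0.166],[0,0,-0.5]],
  [0.045,[0.012,0.005,0.166],[0,0,-0.5]],
  [0.04,[0.012,0.005,0.166],[0,0,-0.5]],
  [0.036,[0.012,0.005,0.166],[0,0,-0.5]],
  [0.03,[0.012,0.005,0.166],[0,0,-0.5]],
  [0.025,[0.012,0.005,0.166],[0,0,-0.5]],
  [0.025,[0.012,0.005,0.166],[0,0,-0.5]],
  [0.025,[0.012,0.005,0.166],[0,0,-0.5]],
  [0.025,[0.012,0.005,0.166],[0,0,-0.5]],
], force=50)

```text
time: 3.77
tool_pos: [0.533, -0.1172, 0.1943]
tool_rot: [[-0.207, 0.978, 0.001], [0.978, 0.207, -0.0], [-0.0, 0.001, -1.0]]
wrist_force: [-2.0, 0.5, 5.8]
grip_width: 0.412
```

Run:
```python
from h import *
st=arm.get_state();im=get_image("wrist");cv2.imwrite("pics/w2.png",im[:,:,::-1])
print(st["tool_pos"],st["grip_width"]*85.4,st["wrist_force"],st["time"])
```

```text
[ 0.53299659 -0.11717763  0.19433478] 35.213269641741334 [-1.97754504  0.46280258  5.82480299] 3.7667
```

View pics/w2.png

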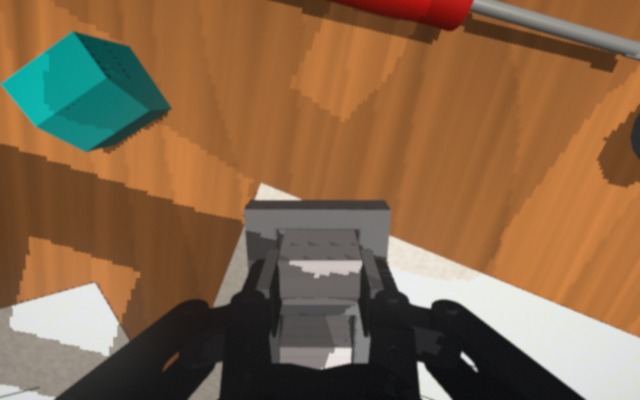

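Gripped at 35 mm. Next I'll lift straight up, then carry the block to a viewing pose over the jig.

Request:
carry_out([
  [0.025,[0,0,-0.02],[0,0,0]],
  [0.025,[0,0,-0.05],[0,0,0]],
  [0.025,[0,0,-0.09],[0,0,0]],
  [0.025,[0,0,-0.13],[0,0,0]],
  [0.025,[0,0,-0.166],[0,0,0]],
  [0.025,[0,0,-0.166],[0,0,0]],
  [0.025,[0,0,-0.166],[0,0,0]],
], force=60)

```text
time: 4.4
tool_pos: [0.5329, -0.1172, 0.3617]
tool_rot: [[-0.207, 0.978, 0.004], [0.978, 0.207, -0.001], [-0.002, 0.003, -1.0]]
wrist_force: [0.2, 0.6, -2.8]
grip_width: 0.409
```

Run:
```python
from h import *
print(rel([.489,.135,.36],down(-11.8)))
st=arm.get_state();print(st["wrist_force"],st["grip_width"],st["tool_pos"])
```

```text
(array([0.2558, 0.0093, 0.0013]), array([ 0.2 ,  0.06, 23.76]))
[ 0.22763636  0.59835843 -2.82736081] 0.40929074451629416 [ 0.53293003 -0.11715198  0.36173251]
```

Request:
carry_out([
  [0.025,[0.03,0.001,0],[0,0,3]],
  [0.025,[0.06,0.002,0],[0,0,6]],
  [0.025,[0.09,0.003,0],[0,0,9]],
  [0.025,[0.12,0.005,0],[0,0,12]],
  [0.025,[0.15,0.006,0],[0,0,15]],
  [0.025,[0.18,0.007,0],[0,0,18]],
  [0.025,[0.21,0.008,0],[0,0,20]],
  [0.025,[0.235,0.009,0],[0,0,22]],
  [0.025,[0.25,0.009,0],[0,0,23.5]],
  [0.025,[0.256,0.009,0],[0,0,23.8]],
  [0.025,[0.256,0.009,0],[0,0,23.8]],
  [0.025,[0.256,0.009,0],[0,0,23.8]],
  [0.025,[0.256,0.009,0],[0,0,23.8]],
  [0.025,[0.256,0.009,0],[0,0,23.8]],
  [0.025,[0.256,0.009,0],[0,0,23.8]],
  [0.025,[0.256,0.009,0],[0,0,23.8]],
])

```text
time: 5.73
tool_pos: [0.4888, 0.1346, 0.3597]
tool_rot: [[0.206, 0.979, 0.0], [0.979, -0.206, -0.0], [-0.0, 0.0, -1.0]]
wrist_force: [-0.5, -0.5, -0.7]
grip_width: 0.406
```

Run:
```python
from h import *
import pickle
st=arm.get_state();im=get_image("wrist");pickle.dump(st,open("w3.pkl","wb"))
cv2.imwrite("pics/w3.png",im[:,:,::-1]);print(st["time"],st["tool_pos"],st["tool_rot"].round(4))
```

```text
5.7333 [0.48876372 0.13463605 0.35967653] [[ 0.2059  0.9786  0.    ]
 [ 0.9786 -0.2059 -0.    ]
 [-0.      0.     -1.    ]]
```

View pics/w3.png

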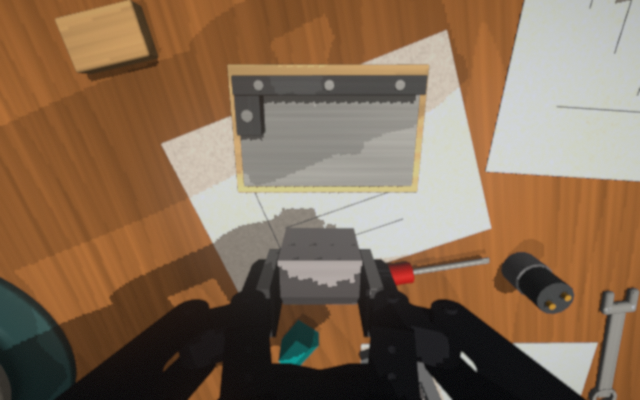

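The view shows the jig square in the picture: fence across rows 76-98 and stop at columns 235-265, with the held block below, clear of both. I'll enlarge it.

```bash
python3 -c "
import cv2;im=cv2.imread('pics/w3.png');cv2.imwrite('pics/w3c.png',cv2.resize(im[55:200,225:435],None,fx=3.8,fy=3.8,interpolation=2))"
```

```text
(no output)
```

View pics/w3c.png

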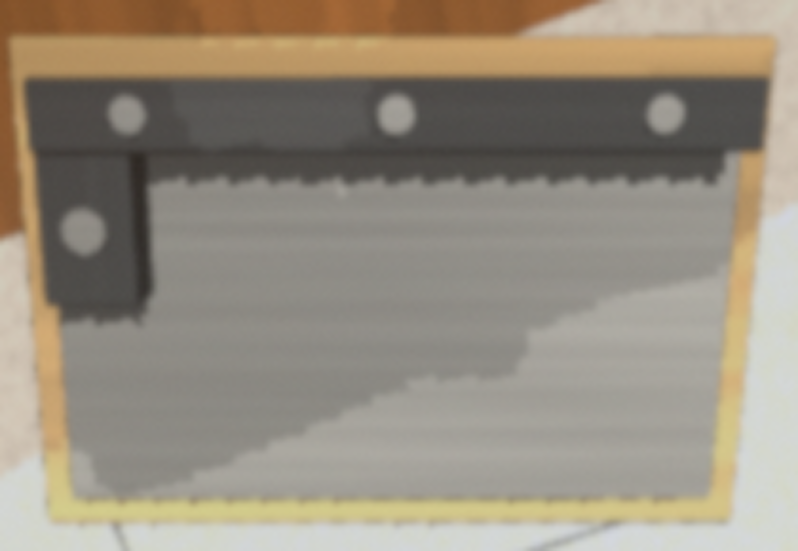

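Run:
```python
from h import *
import pickle
st=pickle.load(open("w3.pkl","rb"));C=cam("wrist",st)
f=lambda u,v,z:ray(C,(225+(u+.5)/3.8-.5,55+(v+.5)/3.8-.5),z)
fi=[f(32,152,.04),f(765,150,.04)];fo=[f(26,78,.04),f(770,78,.04)]
print("fence len",np.linalg.norm(fi[1]-fi[0]),np.linalg.norm(fo[1]-fo[0]))
B=np.array([f(10,38,.004),f(777,38,.004),f(732,522,.004),f(48,522,.004)])
print("board",[np.linalg.norm(B[i]-B[i-1]).round(4) for i in range(4)],B.mean(0))
ang=lambda d:np.degrees(np.arctan2(d[1],d[0]))
ys=[ang(fi[1]-fi[0]),ang(fo[1]-fo[0]),ang(B[1]-B[0]),ang(B[2]-B[3])];print("yaws",ys)
a=np.radians(np.mean(ys));ex=np.array([np.cos(a),np.sin(a)]);ey=np.array([-np.sin(a),np.cos(a)])
o=np.array([.452,.2245])
L=lambda P:((P[:2]-o)@ex*1000,(P[:2]-o)@ey*1000)
for n,P in dict(fi0=fi[0],fi1=fi[1],fo0=fo[0],fo1=fo[1],st0=f(131,153,.04),st1=f(137,303,.04),sb=f(150,290,.016),s_out=f(38,160,.04),board=B.mean(0),bedL=f(72,500,.016),bedR=f(712,500,.016)).items():print(n,np.round(L(P),1))
# block in hand: features
g=cv2.cvtColor(cv2.imread("pics/w3.png"),6)
print(g[220:310:2,318]);print(g[245,270:370:2])
for r,z in((228,None),):pass
```

```text
fence len 0.1647670635298835 0.16435192761638334
board [np.float64(0.1241), np.float64(0.1888), np.float64(0.1241), np.float64(0.1899)] [0.50680961 0.17919506 0.004     ]
yaws [np.float64(-11.693362359383997), np.float64(-11.841046107513746), np.float64(-11.840716902999645), np.float64(-11.845168349036356)]
fi0 [-19.1   2.1]
fi1 [145.7   2.4]
fo0 [-19.1  17.6]
fo1 [145.2  17.5]
st0 [3.2 1.9]
st1 [  2.6 -31.3]
sb [  1.7 -30.7]
s_out [-17.9   0.4]
board [ 62.9 -33.1]
bedL [-22.  -85.5]
bedR [148.2 -85.6]
[136 133 134 130 106  96  96  96  96  96  95  95  93  94  95  94  94  93
  92  81 122 164 169 170 169 167 165 166 167 170 165 154 135  91  89  88
  85  86  84  75  72  72  70  68  69]
[130 130 131 131 113 118 102  95  95  90  90  85  86  93  94  94  94  95
  96  93  88  87  84  87  94  94  95  95  95  94  90  86  93  95  95  96
  94  95  95  96  94  88  87 100 168 209 211 211 212 212]
```

Run:
```python
from h import *
import pickle
st=pickle.load(open("w3.pkl","rb"));C=cam("wrist",st)
t=lambda p,z:(st["tool_rot"].T@(ray(C,p,z)-st["tool_pos"])*1000).round(1)
print(t((318,259.5),.2074),t((318,227.5),.1714),t((318,283.5),.2074))
print(rel([.4546+.979*.048-.2045*.023,.2262-.2045*.048-.979*.023,.25],down(-11.8)))
print(rel([.4546+.979*.048-.2045*.020,.2262-.2045*.048-.979*.020,.2055],down(-11.8)))
```

```text
[ 15.3  -0.4 152.3] [ 14.8  -0.5 188.3] [  3.6  -0.4 152.3]
(array([ 0.0595, -0.0042,  0.1097]), array([ 0.  ,  0.  , -0.07]))
(array([ 0.0625, -0.0042,  0.1542]), array([ 0.  ,  0.  , -0.07]))
```

Request:
carry_out([
  [0.025,[0.03,-0.002,0.03],[0,0,0]],
  [0.025,[0.062,-0.004,0.05],[0,0,0]],
  [0.025,[0.062,-0.004,0.085],[0,0,0]],
  [0.025,[0.062,-0.004,0.115],[0,0,0]],
  [0.025,[0.062,-0.004,0.137],[0,0,0]],
  [0.025,[0.062,-0.004,0.144],[0,0,0]],
  [0.025,[0.062,-0.004,0.147],[0,0,0]],
  [0.025,[0.062,-0.004,0.149],[0,0,0]],
  [0.025,[0.062,-0.004,0.151],[0,0,0]],
  [0.025,[0.062,-0.004,0.153],[0,0,0]],
  [0.025,[0.062,-0.004,0.153],[0,0,0]],
  [0.025,[0.062,-0.004,0.153],[0,0,0]],
  [0.025,[0.062,-0.004,0.153],[0,0,0]],
])

```text
time: 6.87
tool_pos: [0.4975, 0.1967, 0.2072]
tool_rot: [[0.205, 0.979, 0.001], [0.979, -0.205, 0.0], [0.0, 0.001, -1.0]]
wrist_force: [0.2, -1.4, -0.4]
grip_width: 0.404
```

Request:
carry_out([
  [0.025,[0,0,0.001],[0,0,0]],
  [0.025,[0,0,0.002],[0,0,0]],
  [0.025,[0,0,0.0025],[0,0,0]],
  [0.025,[0,0,0.003],[0,0,0]],
  [0.025,[0,0,0.003],[0,0,0]],
  [0.025,[0,0,0.003],[0,0,0]],
  [0.025,[0,0,0.003],[0,0,0]],
])

```text
time: 7.45
tool_pos: [0.4975, 0.1967, 0.2043]
tool_rot: [[0.205, 0.979, 0.0], [0.979, -0.205, 0.0], [0.0, 0.0, -1.0]]
wrist_force: [-2.9, -1.5, 7.7]
grip_width: 0.407
```

The block touches the bed at TCP z 0.2043, as predicted, with 7.7 N up on the tool. Next I'll slide it to the fence.

Request:
carry_out([
  [0.025,[0.001,0,0],[0,0,0]],
  [0.025,[0.002,0,0],[0,0,0]],
  [0.025,[0.003,0,0],[0,0,0]],
  [0.025,[0.004,0,0],[0,0,0]],
  [0.025,[0.005,0,0],[0,0,0]],
  [0.025,[0.005,0,0],[0,0,0]],
  [0.025,[0.005,0,0],[0,0,0]],
])

```text
time: 8.03
tool_pos: [0.4987, 0.2017, 0.2044]
tool_rot: [[0.205, 0.979, 0.001], [0.979, -0.205, 0.0], [0.0, 0.001, -1.0]]
wrist_force: [-0.5, -0.9, 5.5]
grip_width: 0.408
```

Request:
carry_out([
  [0.025,[0.0005,0,0],[0,0,0]],
  [0.025,[0.001,0,0],[0,0,0]],
  [0.025,[0.0015,0,0],[0,0,0]],
  [0.025,[0.0015,0,0],[0,0,0]],
  [0.025,[0.0015,0,0],[0,0,0]],
])

```text
time: 8.45
tool_pos: [0.4989, 0.2023, 0.2043]
tool_rot: [[0.205, 0.979, 0.0], [0.979, -0.205, -0.003], [-0.003, 0.001, -1.0]]
wrist_force: [-4.5, -14.6, 11.6]
grip_width: 0.408
```

The fence is in contact (about 15 N). I'll release, rise, close the fingers and step over to the block's +x side.

Request:
carry_out([
  [0.045,[0,0,0],[0,0,0]],
  [0.055,[0,0,0],[0,0,0]],
  [0.06,[0,0,0],[0,0,0]],
  [0.06,[0,0,0],[0,0,0]],
  [0.06,[0,0,-0.02],[0,0,0]],
  [0.06,[0,0,-0.04],[0,0,0]],
  [0.06,[0,0,-0.06],[0,0,0]],
  [0.03,[0,0.02,-0.07],[0,0,0]],
  [0.0,[0,0.045,-0.07],[0,0,0]],
  [0.0,[0,0.05,-0.07],[0,0,0]],
  [0.0,[0,0.05,-0.07],[0,0,0]],
  [0.0,[0,0.05,-0.07],[0,0,0]],
  [0.0,[0,0.05,-0.07],[0,0,0]],
  [0.0,[0,0.05,-0.07],[0,0,0]],
  [0.0,[0,0.05,-0.07],[0,0,0]],
], force=40)

```text
time: 9.7
tool_pos: [0.5471, 0.193, 0.2736]
tool_rot: [[0.205, 0.979, -0.0], [0.979, -0.205, -0.0], [-0.0, -0.0, -1.0]]
wrist_force: [-0.2, -0.2, -0.7]
grip_width: 0.002
```

Run:
```python
from h import *
st=arm.get_state();im=get_image("wrist");
s=get_image("scene")[130:240,350:450]
im=im[:,:,::-1].copy();im[0:220,0:200]=cv2.resize(s,(200,220),interpolation=2)[:,:,::-1]
cv2.imwrite("pics/w4.png",im);print(st["time"],st["tool_pos"],st["grip_width"],st["joints"])
```

```text
9.7 [0.54714472 0.1929969  0.27364064] 0.0024230042983528857 [ 1.69101601e+01 -1.32853524e+00  1.03197152e+02  1.55964886e-03
  7.81386730e+01  2.87266228e+01]
```

View pics/w4.png

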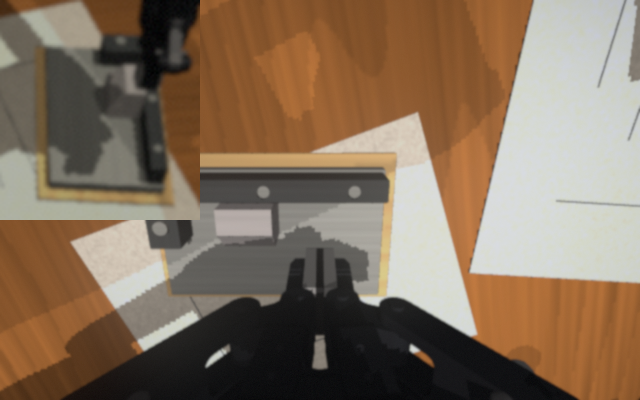

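The block stands flush at the fence, about 30 mm short of the stop, with the closed fingers beyond its +x end. Next I'll descend and push towards the stop.

Request:
carry_out([
  [0.0,[0,0,0.03],[0,0,0]],
  [0.0,[0,0,0.055],[0,0,0]],
  [0.0,[0,0,0.07],[0,0,0]],
  [0.0,[0,0,0.076],[0,0,0]],
  [0.0,[0,0,0.076],[0,0,0]],
  [0.0,[0,-0.005,0.076],[0,0,0]],
  [0.0,[0,-0.01,0.076],[0,0,0]],
  [0.0,[0,-0.014,0.076],[0,0,0]],
  [0.0,[0,-0.018,0.076],[0,0,0]],
  [0.0,[0,-0.022,0.076],[0,0,0]],
  [0.0,[0,-0.026,0.076],[0,0,0]],
  [0.0,[0,-0.03,0.076],[0,0,0]],
  [0.0,[0,-0.03,0.076],[0,0,0]],
  [0.0,[0,-0.03,0.076],[0,0,0]],
])

```text
time: 10.97
tool_pos: [0.5181, 0.199, 0.1978]
tool_rot: [[0.205, 0.979, 0.0], [0.979, -0.205, 0.0], [0.0, 0.0, -1.0]]
wrist_force: [-0.6, -0.0, -0.6]
grip_width: -0.0
```

Request:
carry_out([
  [0.0,[0,-0.003,0],[0,0,0]],
  [0.0,[0,-0.006,0],[0,0,0]],
  [0.0,[0,-0.008,0],[0,0,0]],
  [0.0,[0,-0.01,0],[0,0,0]],
  [0.0,[0,-0.012,0],[0,0,0]],
  [0.0,[0,-0.012,0],[0,0,0]],
  [0.0,[0,-0.012,0],[0,0,0]],
])

```text
time: 11.55
tool_pos: [0.5065, 0.2015, 0.1977]
tool_rot: [[0.205, 0.979, 0.0], [0.979, -0.205, 0.0], [0.0, 0.0, -1.0]]
wrist_force: [-0.1, 0.3, 0.2]
grip_width: 0.001
```

Run:
```python
from h import *
st=arm.get_state();im=get_image("wrist");
cv2.imwrite("pics/w5.png",im[:,:,::-1][120:400,150:470])
print(st["wrist_force"],st["tool_pos"])
```

```text
[-0.08088795  0.26278022  0.22121342] [0.50649694 0.20146775 0.19774779]
```

View pics/w5.png

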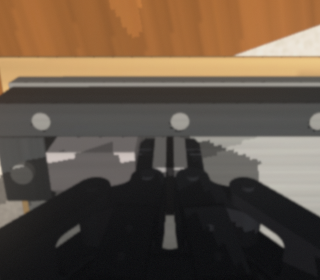

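The block lies between the fingers (crop column 138) and the stop (column 47), still along the fence. I'll push on until a force shows.

Request:
carry_out([
  [0.0,[0,-0.002,0],[0,0,0]],
  [0.0,[0,-0.003,0],[0,0,0]],
  [0.0,[0,-0.004,0],[0,0,0]],
  [0.0,[0,-0.005,0],[0,0,0]],
  [0.0,[0,-0.005,0],[0,0,0]],
  [0.0,[0,-0.005,0],[0,0,0]],
])

```text
time: 12.1
tool_pos: [0.5016, 0.2025, 0.1977]
tool_rot: [[0.205, 0.979, -0.0], [0.979, -0.205, -0.0], [-0.0, -0.0, -1.0]]
wrist_force: [0.2, -0.5, -0.2]
grip_width: 0.0
```

Request:
carry_out([
  [0.0,[0,-0.001,0],[0,0,0]],
  [0.0,[0,-0.002,0],[0,0,0]],
  [0.0,[0,-0.003,0],[0,0,0]],
  [0.0,[0,-0.003,0],[0,0,0]],
  [0.0,[0,-0.003,0],[0,0,0]],
])

```text
time: 12.52
tool_pos: [0.4997, 0.2028, 0.1987]
tool_rot: [[0.205, 0.979, 0.004], [0.979, -0.205, -0.0], [0.001, 0.004, -1.0]]
wrist_force: [11.5, -4.4, 2.2]
grip_width: -0.001
```

The stop is in contact (about 12 N). I'll back away, lift, and tilt 45° for the diagonal push.

Request:
carry_out([
  [0.0,[0,0.004,0],[0,0,0]],
  [0.0,[0,0.008,0],[0,0,0]],
  [0.0,[0,0.008,-0.03],[0,0,0]],
  [0.0,[0,0.008,-0.06],[0,0,0]],
  [0.0,[0,0.008,-0.09],[0,0,0]],
  [0.0,[0,0.008,-0.1],[0,0,0]],
  [0.0,[0,0.008,-0.1],[0,0,0]],
  [0.0,[0,0.008,-0.1],[0,0,0]],
])

```text
time: 13.18
tool_pos: [0.5066, 0.2014, 0.2974]
tool_rot: [[0.205, 0.979, 0.0], [0.979, -0.205, 0.0], [0.0, 0.0, -1.0]]
wrist_force: [-0.6, -1.0, -0.5]
grip_width: -0.003
```

Run:
```python
from h import *
st=arm.get_state();im=get_image("wrist");cv2.imwrite("pics/w6.png",im[:,:,::-1])
import pickle;pickle.dump(st,open("w6.pkl","wb"))
print(rel([.4392,.0644,.27],down(-11.8,45),st),rel([.4392,.0644,.1815],down(-11.8,45),st))
im=im[:,:,::-1];c=cam("wrist",st);E=lambda x,y,z:np.array([.4546+.979*x+.2045*y,.2262-.2045*x+.979*y,.016+z])
d=im.copy()
for q in[(0,-.016,.036),(.036,0,.036),(0,0,.036),(.036,-.018,.036),(0,-.018,.036)]:
    p=proj(c,E(*q));print(q,p.round(1));cv2.circle(d,tuple(int(v) for v in p),1,(0,0,255),-1)
p=proj(c,E(.018,-.016,.036)).astype(int);x,y=max(p[0]-90,0),max(p[1]-70,0)
cv2.imwrite("pics/w6c.png",np.hstack([cv2.resize(a[y:y+130,x:x+130],(400,400),interpolation=2) for a in(im,d)]))
```

```text
(array([-0.1479, -0.0379,  0.0274]), array([ 2.000e-02,  4.499e+01, -3.000e-02])) (array([-0.1479, -0.0379,  0.1159]), array([ 2.000e-02,  4.499e+01, -3.000e-02]))
(0, -0.016, 0.036) [240.9 218.9]
(0.036, 0, 0.036) [290.5 197.5]
(0, 0, 0.036) [239.1 197.5]
(0.036, -0.018, 0.036) [291.2 221.5]
(0, -0.018, 0.036) [241.1 221.5]
```

View pics/w6c.png

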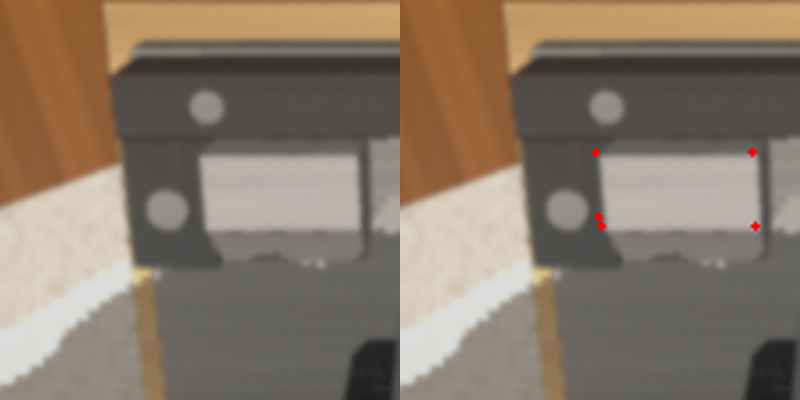

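The block sits square against the fence and stop. Its top-face corners are within about 1.5 mm of the predicted seated ones (red dots). Now the tilt.

Request:
carry_out([
  [0.0,[-0.03,-0.008,0],[0,0,0]],
  [0.0,[-0.065,-0.018,0],[0,6,0]],
  [0.0,[-0.1,-0.028,0.005],[0,12,0]],
  [0.0,[-0.13,-0.036,0.01],[0,18,0]],
  [0.0,[-0.148,-0.038,0.015],[0,25,0]],
  [0.0,[-0.148,-0.038,0.02],[0,32,0]],
  [0.0,[-0.148,-0.038,0.027],[0,39,0]],
  [0.0,[-0.148,-0.038,0.027],[0,45,0]],
  [0.0,[-0.148,-0.038,0.027],[0,45,0]],
  [0.0,[-0.148,-0.038,0.027],[0,45,0]],
  [0.0,[-0.148,-0.038,0.027],[0,45,0]],
  [0.0,[-0.148,-0.038,0.027],[0,45,0]],
  [0.0,[-0.148,-0.038,0.027],[0,45,0]],
])

```text
time: 14.32
tool_pos: [0.4391, 0.0647, 0.2709]
tool_rot: [[0.145, 0.979, 0.144], [0.693, -0.204, 0.691], [0.706, 0.0, -0.708]]
wrist_force: [0.7, 0.6, 0.4]
grip_width: -0.001
```

Run:
```python
from h import *
st=arm.get_state();print(st["joints"].round(1),rel([.4392,.0644,.1815],down(-11.8,45),st),(down(-11.8,45)-st["tool_rot"]).round(3))
```

```text
[ -5.6 -21.2 123.6  46.1  76.9  -4.5] (array([-0.0633,  0.0002,  0.0631]), array([0.  , 0.1 , 0.01])) [[-0.    -0.     0.   ]
 [-0.001 -0.     0.001]
 [ 0.001 -0.     0.001]]
```

Request:
carry_out([
  [0.0,[-0.02,0,0.02],[0,0,0]],
  [0.0,[-0.045,0,0.045],[0,0,0]],
  [0.0,[-0.06,0,0.06],[0,0,0]],
  [0.0,[-0.063,0,0.063],[0,0,0]],
  [0.0,[-0.063,0,0.063],[0,0,0]],
  [0.0,[-0.063,0,0.067],[0,0,0]],
  [0.0,[-0.063,0,0.071],[0,0,0]],
  [0.0,[-0.063,0,0.074],[0,0,0]],
  [0.0,[-0.063,0,0.077],[0,0,0]],
  [0.0,[-0.063,0,0.079],[0,0,0]],
  [0.0,[-0.063,0,0.079],[0,0,0]],
  [0.0,[-0.063,0,0.079],[0,0,0]],
])

```text
time: 15.32
tool_pos: [0.4414, 0.0755, 0.1704]
tool_rot: [[0.145, 0.979, 0.145], [0.692, -0.205, 0.692], [0.707, 0.0, -0.707]]
wrist_force: [0.4, 0.0, 0.7]
grip_width: -0.001
```

Request:
carry_out([
  [0.0,[0,0,0.001],[0,0,0]],
  [0.0,[0,0,0.002],[0,0,0]],
  [0.0,[0,0,0.003],[0,0,0]],
  [0.0,[0,0,0.0035],[0,0,0]],
  [0.0,[0,0,0.0035],[0,0,0]],
  [0.0,[0,0,0.0035],[0,0,0]],
])

```text
time: 15.82
tool_pos: [0.442, 0.0776, 0.1685]
tool_rot: [[0.144, 0.979, 0.145], [0.692, -0.205, 0.692], [0.707, 0.001, -0.707]]
wrist_force: [-8.1, -11.7, 11.1]
grip_width: 0.003
```

Request:
carry_out([
  [0.0,[0,-0.0005,0.0005],[0,0,0]],
  [0.0,[0,-0.001,0.001],[0,0,0]],
  [0.0,[0,-0.001,0.001],[0,0,0]],
  [0.0,[0,-0.001,0.001],[0,0,0]],
  [0.0,[0,-0.001,0.001],[0,0,0]],
])

```text
time: 16.23
tool_pos: [0.4417, 0.0779, 0.1686]
tool_rot: [[0.144, 0.979, 0.147], [0.693, -0.206, 0.691], [0.707, 0.003, -0.708]]
wrist_force: [-10.3, -26.4, 21.4]
grip_width: -0.003
```

Run:
```python
from h import *
for _ in range(6):
    s=get_image("scene");t=get_image("top");st=arm.get_state();print(st["time"],st["wrist_force"].round(1),st["tool_pos"].round(4))
w=get_image("wrist")
f=lambda a:cv2.resize(a[:,:,::-1],(400,300),interpolation=2)
cv2.imwrite("pics/fin.png",np.hstack([np.vstack([f(s[138:233,350:460]),f(t[200:260,205:285])]),cv2.resize(w[100:400,200:400][:,:,::-1],(400,600),interpolation=2)]))
```

```text
16.3333 [-11.  -26.9  20.8] [0.4417 0.0779 0.1686]
16.4333 [-11.  -27.3  21.2] [0.4417 0.0779 0.1686]
16.5333 [-11.3 -26.7  20.8] [0.4417 0.0779 0.1685]
16.6333 [-11.1 -27.   21.9] [0.4417 0.0779 0.1686]
16.7333 [-10.3 -26.   22. ] [0.4417 0.0779 0.1685]
16.8333 [-11.9 -26.9  20.9] [0.4417 0.0779 0.1686]
```

View pics/fin.png

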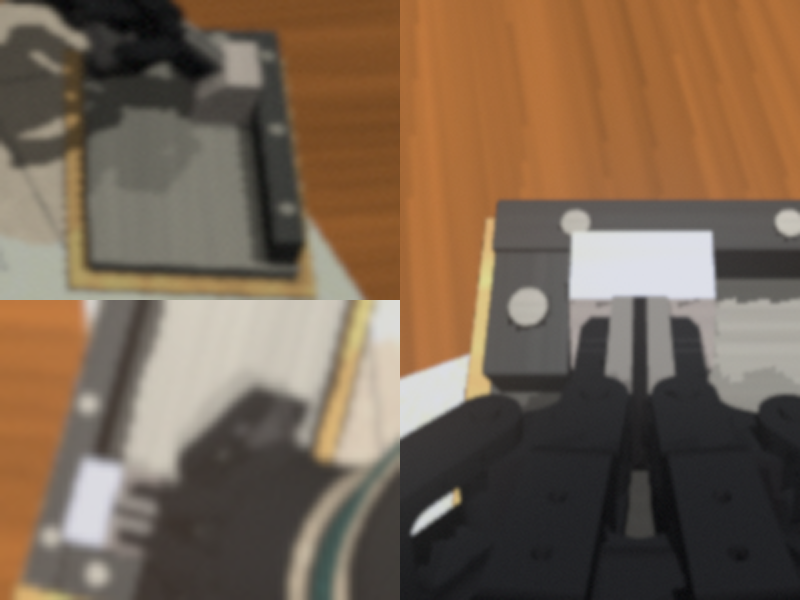

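The block is upright, square in the corner and flush with the fence and stop, with the fingertips centred on the bevel. The force is steady at about 28 N into the fence and 21 N down, so I'm signing off.

```bash
python3 -c "
from rig import job,arm
print(job.sign_off());print(arm.get_state()['wrist_force'])"
```

```text
the job is handed in; nothing more can be done
None
the job is handed in; nothing more can be done
```

I lifted the bevelled block from the tray and set it upright on the bed, bevel away from the fence. I slid it to the fence, pushed it to the stop, and handed the job in at about 17 s while holding a 45° push on the bevel with closed fingers.

- **Position:** The last picture shows the block upright and square in the corner, with no visible gap at the fence or stop. Measured just before the push, its top-face corners were within about 1.5 mm of the seated position.
- **Push:** The wrist force held steady over the last 0.6 s, at about 28 N into the fence and 21 N down onto the bed.
- **Sideways force:** The tool also pushed the block away from the stop with about 5 N. I tried to trim this out, but it stayed. Friction held it: the tool pose did not move over those 0.6 s.
- **Other parts:** I brought the arm near nothing else and saw nothing disturbed, but I did not measure the other parts again at the end.
- **No verdict:** The sign-off reported no result, and no force reading came back after it.

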